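Load the brass bar into the cut-off saw against its hidden length stop

ROBOT

A 7-joint arm with a two-finger parallel gripper is mounted at the origin on the work surface. World frame = base frame: x ahead of the robot, y to its left, z up, the work surface at z = 0. Lengths are in m, angles in rad, forces in N, time in s.
With the tool pointing down it reaches from about 0.425 to 1.025 m from the base axis. Payload 3.6 kg.
Tool frame: the origin (TCP) lies where the fingers leave the gripper's body, on its centre line; the fingertips stand 73 mm ahead of it and the grasp point (between the pads) lies 54 mm ahead of it (arm.finger_overhang is the distance from the TCP to the fingertips, in m); z points along the fingers, x is the direction in which the jaws open and shut, and the axes are right-handed (so a half turn about z gives the same grasp; the last joint's range is limited). The gripper opens to 85 mm and grips with 20 to 120 N. Pads are 22 mm wide; open, the fingers measure 114 mm over their backs; the gripper's body (76 mm by 85 mm) begins 54 mm behind the grasp point. The pads swing forward as they close: fully open they stand 13 mm farther back than shut.
Start: joints at [-1.224, 0.591, 0.048, 1.609, -0.033, 0.943, -0.034], TCP at [0.309, 0.656, 0.304] pointing down, gripper open.
Joint ranges: [-2.69, 2.69], [-0.47, 2.24], [-1.27, 1.36], [0.19, 2.51], [-1.53, 4.68], [0.08, 2.07], [-3.09, 3.09]. Speed limits (rad/s): [2.57, 2.57, 3.14, 3.14, 3.14, 3.14, 3.14].

INTERFACE

Orientations are given as [roll, pitch, yaw] about the fixed x, y, z axes, in that order (R = Rz(yaw) Ry(pitch) Rx(roll)).
In Python, from cell import arm, eyes, ticket, find_in gives the robot as it stands.
- The arm moves only by the tool move_arm, never from a script. Its arguments are lists of equal length, an entry for each row: "gripper": the finger opening in cm, from 0 to 8.54; "dp": the shift along the tool's x, y, z in cm, a list of three; "twist": the turn, a rotation vector about the tool's x, y, z in degrees, a list of three. In form: {"gripper": [gripper, ...], "dp": [[x, y, z], ...], "twist": [[wx, wy, wz], ...]}. A call has 1 to 5 rows; each row shifts and turns the pose as measured when the row begins, along the tool's axes as they then stand; what a row does not reach is not made up. A row lasts 1/8 s, in which the tool goes at most 62.5 mm and 10.7 degrees, less where a joint would pass 70% of its speed; a pose out of reach is approached as far as the arm can. A call is refused whole if a number of a shift passes 6.25 or a number of a turn 10.7, either way. A call with a gripper value outside its range is refused whole. The fingers move at their own pace and stop on an object; the grip force is fixed at half the most. Time passes only in rows, so rows that do not move let the fingers close. It gives the time, the measured TCP pose, the force and the opening at its end, in the units of the state.
- arm.state(): the state, without advancing time (a new reading comes with each control period).
- eyes.camera(name): name is "scene" or "top" or "wrist"; returns the picture (480x640x3 uint8, red, green, blue); there is no depth.
- eyes.camera_params(name): a dict with "camera_matrix" (3x3 intrinsics, pixels), "D" ([k1, k2, p1, p2, k3] as OpenCV has them; the pictures are not rectified), "pose" (4x4, takes a point from camera to world coordinates); the wrist camera has in their place "tool_from_camera" (4x4, takes a point from camera to tool coordinates, whose origin is the TCP and whose axes are the tool frame's). Camera axes: x right, y down, z forward; pixel columns grow to the right and rows downward; lengths in m; the calibration is good to about 2 mm. A picture is of the moment at which its call begins: read the wrist's pose just before it. camera_params takes no time and is no camera call.
- ticket.hand_in(): hands the job in, once; it reports no verdict.
Trained networks look in the newest picture that a camera, given by its name, has taken for a name from the list of things; names that differ only in an ending like _2 or _b are one class to them, and where a whole thing is asked for, a point or a joint stands for the part that bears it (a point fixed in the world has none). Each returns a list of dicts, best first, with "confidence" (0 to 1); they miss things now and then, are a little off and sometimes report something else, mostly with a low value. They report only what shows in the picture. A call takes as long as a camera call. They do not tell look-alikes from the thing itself.
- find_in(camera, name): "point" ([x, y, z] in m, in the coordinates of the camera as it stood for that picture, good to about 4 mm: the middle of the surface that is visible of it).
The state is a dict: "time": time; "joint_pos": joint angles; "joint_vel": joint speeds; "tau": joint torques, N m; "position": TCP position; "orientation": TCP orientation; "contact_force": force on the tool from outside, world axes, zero at the start; "wrist_torque": the same for the moment, N m; "gripper_width": opening from 0.0 (shut) to 1.0 (fully open).
Only numpy, scipy, OpenCV 4.12 (cv2) and the standard library are available. Lean on these libraries where they do the work, as an engineer would, in place of code of your own. Each camera call takes 0.05 s, during which the arm holds its last target.

TASK

Pick up the brass bar, lay it flat in the saw's infeed guide and slide it under the blue guard until you feel it come up firmly against the stop hidden inside; then let go and leave it there. Push gently, do not ram the stop, and leave the dark steel bar where it is.

Things in the scene. Friction and masses are not known exactly. Their poses are not given: they have to be found in the camera images.
- brass_bar: Yellow brass bar, the one to load: 160 long (its x) x 20 wide (its y) x 25 high (its z) mm, about 0.55 to 0.8 kg. Origin at the centre of its underside; both ends are alike. It starts lying on the table on its 20 mm side, so it can be gripped across its 20 mm width from above.
- steel_bar: Dark steel bar of the same size, lying on the table beside the brass bar. A bystander: leave it alone. Origin at the centre of its underside, x along its length.
- guide: Fixed infeed guide of a small cut-off saw. Origin on the table below the mouth of its blue guard; x runs along the guide into the guard, z up. Its open part, x -200 to 0 mm, has a flat floor 12 mm above the table between two fences 44 mm apart, 8 mm high above the floor. Behind the guard, x 130 to 240 mm, is a motor 130 mm high.
- stop (a joint): Sprung plate of the hidden length stop: 0 m untouched, grows as the bar pushes it deeper, 0.015 m at its solid end (bar fully home). The spring is weak (0.6 to 1.2 N), so what is felt is the solid end; the bar's own friction holds it there when let go. A firm push of about 10 N is plenty; over 30 N is ramming.
- mouth (a point): Middle of the guard's mouth, at floor level (12 mm above the table). The tunnel behind it is 44 mm wide, 40 high, 130 deep; the guard is 96 wide, its top 57 above the table. The stop is inside, unseen, at a depth that differs each time: a bar fully home has its front end 25 to 75 mm past the mouth. Grip the bar 20 to 35 mm behind its middle and the fingers stay clear of the guard.
Mind the look-alikes: they are no part of the job. Of the things that look like the brass_bar, the middle-sized one is meant.

How it is judged:
At the end, for the whole second after the job is handed in: The brass bar lies still on the guide floor (middle within 15 mm of the centre line, underside under 25 mm above the table, lined up within 10 degrees), its front end under the guard, holding the hidden stop pressed by over 5 of its 15 mm, so within 10 mm of fully home (value of joint stop above 0.005 m and y of brass_bar in the frame of guide between -0.015 and 0.015 m and z of brass_bar in the frame of guide below 0.025 m and x of brass_bar in the frame of guide between -0.08 and 0 m and angle between the x axis of brass_bar and the x axis of guide, either way round below 0.18 rad and linear speed of brass_bar below 0.01 m/s); the robot touches nothing.
It fails at once if the stop is rammed: the bar pushes it with more than 30 N (contact force between brass_bar and stop above 30 N).
It fails at once if the dark steel bar is moved by more than 30 mm (distance of steel_bar from where it was at the start of the episode above 0.03 m).
It also fails if it takes over 45 s, if anything falls off the work surface, if the arm or the gripper's body presses on something with over 40 N, if the wrist force passes 120 N, or if a joint passes its speed limit or range.

## Working session

There is one attempt and no reset: what is moved stays moved. The work goes in short steps, Python scripts to look and compute and a tool call to move; the robot and the scene stay as the last step left them, time stands still between calls to the robot, and variables do not carry over. Pictures are saved under pics/ and viewed, and the job is handed in when it is done.

Besides the shell and the picture viewer there is one more tool, called after ">>>" as name(argument=value, ...) on one line, values as JSON. move_arm: Moves the arm, as the interface text tells. Its arguments: {"type":"object","properties":{"gripper":{"type":"array","items":{"type":"number"}},"dp":{"type":"array","items":{"type":"array","items":{"type":"number"}}},"twist":{"type":"array","items":{"type":"array","items":{"type":"number"}}}},"required":["gripper","dp","twist"]}

```bash
mkdir -p pics
python3 - <<'E'
from cell import arm, eyes, ticket, find_in
import cv2, numpy as np
s=arm.state();print(s)
for c in ["scene","top"]:
    im=eyes.camera(c);cv2.imwrite(f"pics/{c}0.png",im[:,:,::-1])
    p=eyes.camera_params(c);print(c,p)
    if c=="top":
        for n in ["brass_bar","steel_bar","guide"]:
            r=find_in(c,n)
            for d in r:
                q=np.array(p["pose"])@np.r_[d["point"],1];print(n,d["confidence"],q[:3].round(3))
E
```

```text
{'time': 0.0, 'joint_pos': array([-1.22350047,  0.59213877,  0.04831451,  1.60984052, -0.03331069,
        0.94267218, -0.03374407]), 'joint_vel': array([-1.42875440e-04,  9.49967313e-04, -1.90040067e-03, -1.27259621e-03,
       -6.30549984e-06, -3.41312249e-04, -6.26155203e-04]), 'tau': array([-1.03816506e-03, -5.48691273e+01,  1.54648505e+00, -1.98122120e+01,
        9.54078161e-03,  8.73583602e-03,  5.18934144e-06]), 'position': array([0.3090361 , 0.65510128, 0.30272014]), 'orientation': array([3.14146460e+00, 2.24989269e-03, 1.13001784e+00]), 'contact_force': array([-0.12861703, -0.52207069, -0.22576056]), 'wrist_torque': array([-0.03415466, -0.03041637,  0.010566  ]), 'gripper_width': 1.00207709612579}
scene {'camera_matrix': array([[582.05768661,   0.        , 330.89242499],
       [  0.        , 582.05768661, 233.35330026],
       [  0.        ,   0.        ,   1.        ]]), 'D': array([0.06396928, 0.        , 0.        , 0.        , 0.        ]), 'pose': array([[ 0.85498855,  0.39867553, -0.33174146,  0.80400616],
       [ 0.51843655, -0.63873571,  0.5685422 , -0.74462191],
       [ 0.01476875, -0.65808397, -0.75279969,  0.95884045],
       [ 0.        ,  0.        ,  0.        ,  1.        ]])}
top {'camera_matrix': array([[551.92126145,   0.        , 328.31399533],
       [  0.        , 551.92126145, 235.92929916],
       [  0.        ,   0.        ,   1.        ]]), 'D': array([-0.05226088,  0.        ,  0.        ,  0.        ,  0.        ]), 'pose': array([[-0.01704076, -0.98137144,  0.19136275,  0.18872014],
       [-0.99980422,  0.01864983,  0.0066104 , -0.05158007],
       [-0.01005614, -0.19121264, -0.98149712,  1.1618826 ],
       [ 0.        ,  0.        ,  0.        ,  1.        ]])}
brass_bar 0.94 [ 0.195 -0.321  0.036]
brass_bar 0.66 [ 0.445 -0.247  0.024]
brass_bar 0.62 [ 0.333 -0.181  0.013]
steel_bar 0.84 [ 0.578 -0.259  0.022]
guide 0.66 [0.509 0.204 0.054]
```

View pics/top0.png

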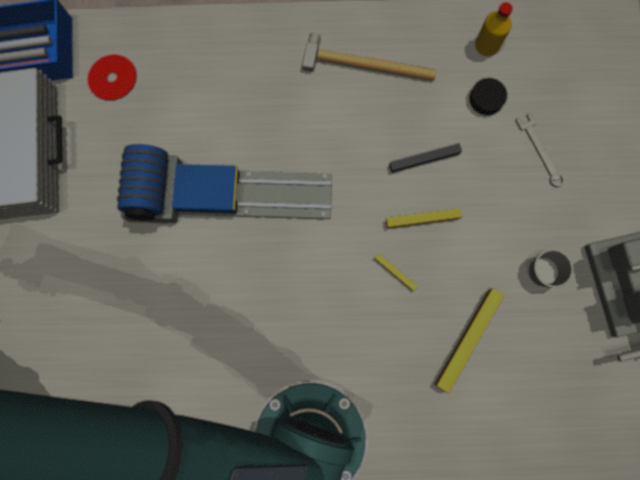

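View pics/scene0.png

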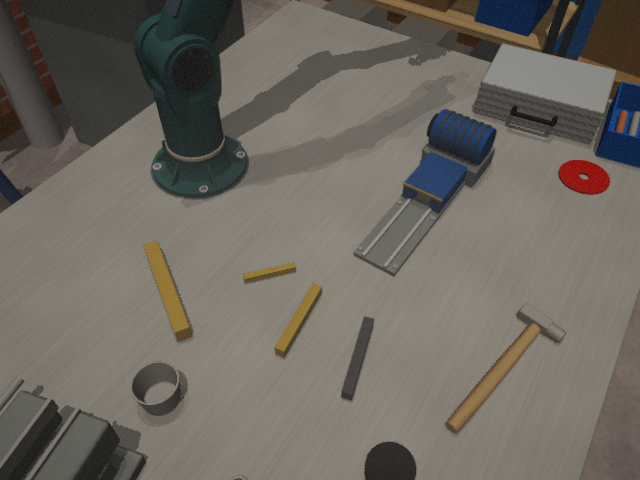

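Top picture: there are three yellow look-alikes, large at (470,340), middle at (424,218) and small at (395,273). The middle-sized one at (424,218) fits, since it is as long as the dark bar at (425,158). The guide has its mouth at about (237,190) and opens to the right. I'll confirm this in a crop and measure.

```bash
cat > h.py <<'E'
import cv2, numpy as np
from cell import arm, eyes, ticket, find_in
def ray(px,p,T=None):
    T=np.array(p["pose"] if T is None else T)
    u=cv2.undistortPoints(np.array(px,float).reshape(-1,1,2),np.array(p["camera_matrix"]),np.array(p["D"])).reshape(-1,2)
    d=np.c_[u,np.ones(len(u))]@T[:3,:3].T
    return T[:3,3],d
def onz(px,z,p,T=None):
    o,d=ray(px,p,T); return o+d*((z-o[2])/d[:,2])[:,None]
E
python3 - <<'E'
from h import *
im=cv2.imread("pics/top0.png")
cr=im[130:300,360:520]; cv2.imwrite("pics/crop_bar.png",cv2.resize(cr,None,fx=3.5,fy=3.5,interpolation=cv2.INTER_CUBIC))
cr=im[135:230,110:340]; cv2.imwrite("pics/crop_guide.png",cv2.resize(cr,None,fx=3.4,fy=3.4,interpolation=cv2.INTER_CUBIC))
p=eyes.camera_params("top")
hsv=cv2.cvtColor(im,cv2.COLOR_BGR2HSV)
m=cv2.inRange(hsv,(20,120,60),(35,255,255))
n,l,st,c=cv2.connectedComponentsWithStats(m)
for i in range(1,n):
    if st[i,4]>100:
        pts=np.argwhere(l==i)[:,::-1].astype(float)
        r=cv2.minAreaRect(pts.astype(np.float32)); b=cv2.boxPoints(r)
        w=onz(b,0.025,p); 
        print(st[i],r,"\n",w.round(4), w.mean(0).round(4),[np.linalg.norm(w[k]-w[(k+1)%4]).round(4) for k in range(4)])
E
```

```text
[476  12  36  44 899] ((493.0862121582031, 34.46554183959961), (25.99867820739746, 44.644195556640625), 23.198589324951172) 
 [[ 0.8331 -0.3772  0.025 ]
 [ 0.9373 -0.4261  0.025 ]
 [ 0.9103 -0.4792  0.025 ]
 [ 0.8071 -0.4294  0.025 ]] [ 0.872 -0.428  0.025] [np.float64(0.1151), np.float64(0.0596), np.float64(0.1146), np.float64(0.0584)]
[320  54 114  21 305] ((376.79888916015625, 62.29464340209961), (114.756103515625, 4.894474506378174), 9.940573692321777) 
 [[ 0.827  -0.0319  0.025 ]
 [ 0.839  -0.034   0.025 ]
 [ 0.7851 -0.2866  0.025 ]
 [ 0.7734 -0.284   0.025 ]] [ 0.8061 -0.1591  0.025 ] [np.float64(0.0121), np.float64(0.2583), np.float64(0.012), np.float64(0.2577)]
[387 209  74  19 708] ((423.41632080078125, 217.85870361328125), (9.657325744628906, 74.32691192626953), 82.56858825683594) 
 [[ 0.4469 -0.1662  0.025 ]
 [ 0.4649 -0.3234  0.025 ]
 [ 0.444  -0.3248  0.025 ]
 [ 0.4262 -0.1681  0.025 ]] [ 0.4455 -0.2456  0.025 ] [np.float64(0.1582), np.float64(0.0209), np.float64(0.1577), np.float64(0.0208)]
[375 255  41  35 302] ((395.49432373046875, 272.1004943847656), (50.3231086730957, 6.119290351867676), 40.10091018676758) 
 [[ 0.3613 -0.1388  0.025 ]
 [ 0.371  -0.1473  0.025 ]
 [ 0.3018 -0.2244  0.025 ]
 [ 0.2923 -0.2159  0.025 ]] [ 0.3316 -0.1816  0.025 ] [np.float64(0.0129), np.float64(0.1036), np.float64(0.0128), np.float64(0.1034)]
[ 436  289   68  103 1667] ((469.46923828125, 340.0538330078125), (15.008200645446777, 112.4994888305664), 29.744882583618164) 
 [[ 0.1021 -0.2523  0.025 ]
 [ 0.2955 -0.3777  0.025 ]
 [ 0.2796 -0.4037  0.025 ]
 [ 0.087  -0.2777  0.025 ]] [ 0.1911 -0.3278  0.025 ] [np.float64(0.2305), np.float64(0.0304), np.float64(0.2301), np.float64(0.0295)]
```

View pics/crop_bar.png

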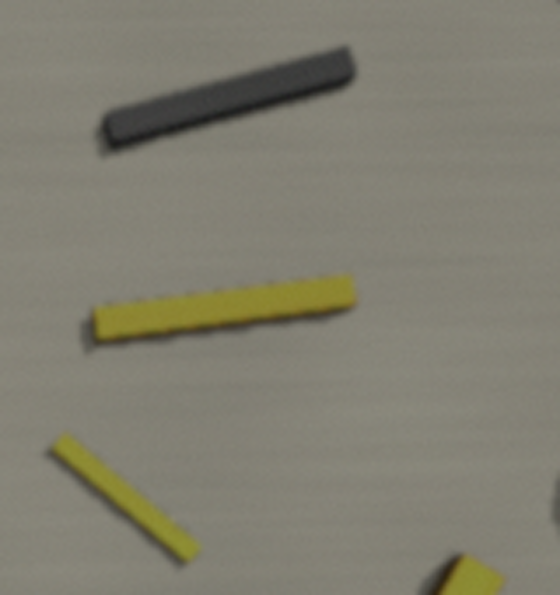

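View pics/crop_guide.png

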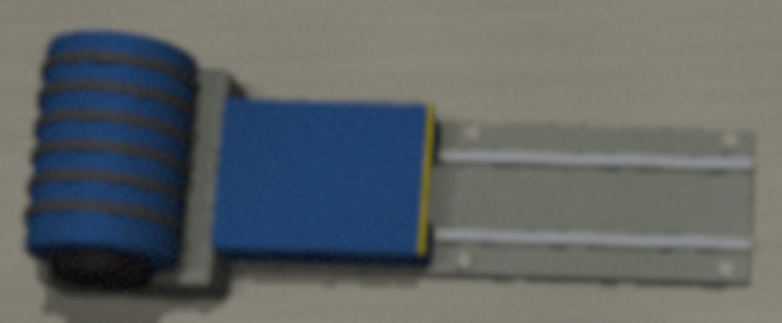

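Crop: the yellow bar at (424,218) measures 158 x 21 mm, matching 160 x 20. The others measure 103 mm and 230 mm, so it is the middle-sized one. Next, the guide axes.

Run:
```python
from h import *
p=eyes.camera_params("top")
f=lambda a:(np.array(a,float)+.5)/3.4-.5+[110,135]
fe=onz(f([(440,156),(752,163),(440,235),(752,243)]),.020,p)
gu=onz(f([(435,104),(428,254),(228,100),(216,250)]),.057,p)
en=onz(f([(755,130),(750,284)]),.012,p)
print(fe.round(4),gu.round(4),en.round(4),sep="\n")
a=(fe[0]+fe[2])/2;b=(fe[1]+fe[3])/2;d=a-b;print("axis yaw",np.degrees(np.arctan2(d[1],d[0])), "fence sep",np.linalg.norm(fe[0]-fe[2]))
print("mouth from guard",gu[:2].mean(0),"width",np.linalg.norm(gu[0]-gu[1]),"len",np.linalg.norm(gu[0]-gu[2]))
print("entry end",en.mean(0))
s=p=eyes.camera_params("scene")
im=cv2.imread("pics/scene0.png");cv2.imwrite("pics/cs.png",cv2.resize(im[150:285,345:480],None,fx=4.4,fy=4.4,interpolation=cv2.INTER_CUBIC))
# project axis check into scene
print(eyes.camera_params("wrist"))
```

```text
[[ 0.5368  0.1466  0.02  ]
 [ 0.528  -0.0513  0.02  ]
 [ 0.4851  0.1458  0.02  ]
 [ 0.476  -0.0503  0.02  ]]
[[0.559  0.1438 0.057 ]
 [0.4637 0.1466 0.057 ]
 [0.5646 0.273  0.057 ]
 [0.4689 0.2767 0.057 ]]
[[ 0.5523 -0.0536  0.012 ]
 [ 0.4515 -0.0486  0.012 ]]
axis yaw 87.40461727263917 fence sep 0.051723667834328906
mouth from guard [0.51136089 0.14519031 0.057     ] width 0.09534327691603417 len 0.12929116733631266
entry end [ 0.50187741 -0.05108934  0.012     ]
{'camera_matrix': array([[397.07639459,   0.        , 320.1534828 ],
       [  0.        , 397.07639459, 243.53407072],
       [  0.        ,   0.        ,   1.        ]]), 'D': array([0.01708967, 0.        , 0.        , 0.        , 0.        ]), 'tool_from_camera': array([[ 9.99999297e-01, -7.72114801e-04,  8.99638730e-04,
        -2.57285353e-04],
       [ 4.69428308e-04,  9.54698674e-01,  2.97573892e-01,
        -7.55991226e-02],
       [-1.08864511e-03, -2.97573261e-01,  9.54698366e-01,
        -6.95471400e-02],
       [ 0.00000000e+00,  0.00000000e+00,  0.00000000e+00,
         1.00000000e+00]])}
```

View pics/cs.png

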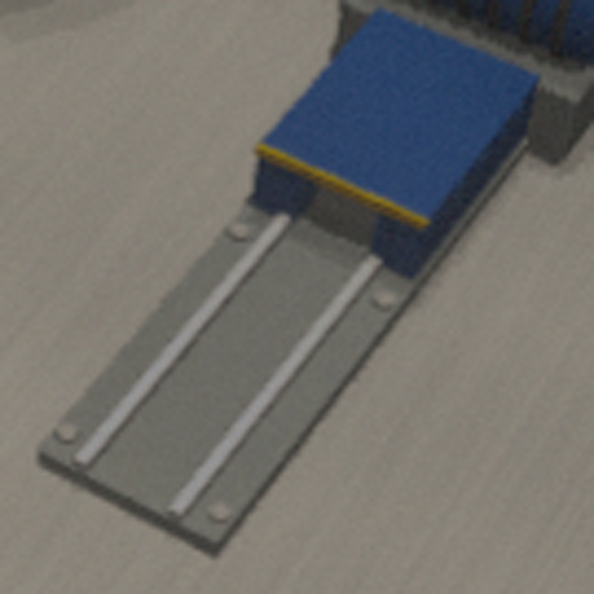

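Scene crop: the guide's open end is at lower left and the mouth is clear. The guide geometry agrees with the sizes given: guard 95 x 129 mm, open part 197 mm, axis yaw 87.4°, mouth at (0.511, 0.146). With 20 mm in the jaws the fingers are wider than the fences are apart, so I'll grip the bar's upper half.

```bash
cat > plan.py <<'E'
import sys
from h import *
from scipy.spatial.transform import Rotation as Ro
def plan(tgt,yaw_deg,step=0.058,n=5):
    s=arm.state();P=s["position"].copy();R=Ro.from_euler("xyz",s["orientation"])
    G=Ro.from_euler("xyz",[np.pi,0,np.radians(yaw_deg)]);tgt=np.array(tgt)
    print("t",round(s["time"],2),"P",P.round(4),"rpy",np.degrees(s["orientation"]).round(2),"F",s["contact_force"].round(1),"w",round(s["gripper_width"],3))
    D=[];T=[]
    for k in range(n):
        e=tgt-P;rv=(R.inv()*G).as_rotvec();a=np.linalg.norm(rv)
        m=max(np.linalg.norm(e)/step,a/np.radians(10))
        f=1 if m<=1 else 1/m
        d=(R.inv().apply(e*f)*100).round(2);t=np.degrees(rv*f).round(1)
        D.append(d.tolist());T.append(t.tolist())
        P=P+R.apply(d/100);R=R*Ro.from_rotvec(np.radians(t))
        if f==1:break
    print("dp",D);print("twist",T);print("end",P.round(3),"left",np.linalg.norm(tgt-P).round(3))
a=[float(x) for x in sys.argv[1:]]
plan(a[:3],a[3],*( [a[4]] if len(a)>4 else []))
E
python3 plan.py 0.55 0.30 0.30 40
```

```text
t 0.25 P [0.3092 0.6554 0.3033] rpy [1.800e+02 6.000e-02 6.475e+01] F [-0.1  0.6  0.2] w 1.002
dp [[-2.95, 4.99, 0.05], [-2.66, 5.15, 0.05], [-2.36, 5.3, 0.05], [-2.04, 5.43, 0.05], [-1.73, 5.54, 0.05]]
twist [[0.0, 0.0, 3.3], [0.0, 0.0, 3.3], [0.0, 0.0, 3.4], [0.0, 0.0, 3.3], [0.0, 0.0, 3.4]]
end [0.472 0.415 0.301] left 0.139
```

>>> move_arm(gripper=[8.5, 8.5, 8.5, 8.5, 8.5], dp=[[-2.95, 5, 0], [-2.65, 5.15, 0], [-2.35, 5.3, 0], [-2.05, 5.45, 0], [-1.75, 5.55, 0]], twist=[[0, 0, 3.3], [0, 0, 3.3], [0, 0, 3.3], [0, 0, 3.3], [0, 0, 3.3]])

```text
time: 0.88
position: [0.4714, 0.4158, 0.3017]
orientation: [-3.137, -0.001, 0.846]
contact_force: [0.7, 0.2, -0.5]
gripper_width: 0.993
```

```bash
python3 plan.py 0.50 -0.05 0.26 15 0.062
```

```text
t 0.88 P [0.4714 0.4158 0.3017] rpy [-1.7974e+02 -7.0000e-02  4.8500e+01] F [ 0.7  0.2 -0.5] w 0.993
dp [[-4.37, 4.37, 0.53], [-4.02, 4.69, 0.53], [-3.65, 4.99, 0.53], [-3.25, 5.25, 0.52], [-2.83, 5.49, 0.53]]
twist [[-0.0, 0.0, 4.4], [-0.0, 0.0, 4.4], [-0.0, 0.0, 4.4], [-0.1, 0.0, 4.5], [-0.0, 0.0, 4.4]]
end [0.49  0.108 0.274] left 0.159
```

>>> move_arm(gripper=[8.5, 8.5, 8.5, 8.5, 8.5], dp=[[-4.35, 4.35, 0.5], [-4, 4.7, 0.5], [-3.65, 5, 0.5], [-3.25, 5.25, 0.5], [-2.85, 5.5, 0.5]], twist=[[0, 0, 4.4], [0, 0, 4.4], [0, 0, 4.4], [0, 0, 4.4], [0, 0, 4.4]])

```text
time: 1.5
position: [0.4923, 0.1049, 0.2765]
orientation: [-3.138, -0.008, 0.448]
contact_force: [1.6, -0.2, 0.1]
gripper_width: 0.993
```

```bash
python3 plan.py 0.4485 -0.2704 0.22 6.8 0.062
```

```text
t 1.5 P [0.4923 0.1049 0.2765] rpy [-179.78   -0.45   25.65] F [ 1.6 -0.2  0.1] w 0.993
dp [[-3.28, 5.19, 0.87], [-3.0, 5.36, 0.88], [-2.7, 5.51, 0.89], [-2.41, 5.64, 0.9], [-2.1, 5.76, 0.9]]
twist [[-0.0, -0.1, 3.1], [-0.1, -0.1, 3.1], [-0.0, -0.1, 3.0], [-0.1, -0.0, 3.1], [-0.0, -0.0, 3.0]]
end [ 0.457 -0.2    0.231] left 0.072
```

>>> move_arm(gripper=[8.5, 8.5, 8.5, 8.5, 8.5], dp=[[-3.3, 5.2, 0.9], [-3, 5.35, 0.9], [-2.7, 5.5, 0.9], [-2.4, 5.65, 0.9], [-2.1, 5.75, 0.9]], twist=[[0, -0.1, 3.1], [0, -0.1, 3.1], [0, -0.1, 3.1], [0, 0, 3.1], [0, 0, 3.1]])

```text
time: 2.12
position: [0.4573, -0.2024, 0.2311]
orientation: [-3.138, -0.009, 0.17]
contact_force: [1.5, 0.0, 0.3]
gripper_width: 0.994
```

```bash
python3 plan.py 0.4485 -0.2704 0.22 6.8 0.062
```

```text
t 2.12 P [ 0.4573 -0.2024  0.2311] rpy [-179.82   -0.53    9.72] F [1.5 0.  0.3] w 0.994
dp [[-1.81, 5.85, 0.95], [-0.19, 0.72, 0.12]]
twist [[-0.2, -0.5, 2.6], [0.0, -0.0, 0.3]]
end [ 0.448 -0.27   0.22 ] left 0.0
```

>>> move_arm(gripper=[8.5, 6, 6], dp=[[-1.8, 5.85, 0.9], [-0.2, 0.7, 0.1], [0, 0, 0]], twist=[[-0.2, -0.5, 2.6], [0, 0, 0.3], [0, 0, 0]])

```text
time: 2.5
position: [0.4469, -0.2766, 0.2206]
orientation: [3.138, -0.001, 0.108]
contact_force: [-0.5, 0.1, 0.2]
gripper_width: 0.704
```

```bash
python3 - <<'E'
from h import *
from scipy.spatial.transform import Rotation as Ro
s=arm.state();im=eyes.camera("wrist")[:,:,::-1].copy();cv2.imwrite("pics/w1.png",im)
p=eyes.camera_params("wrist");T=np.eye(4);T[:3,:3]=Ro.from_euler("xyz",s["orientation"]).as_matrix();T[:3,3]=s["position"]
T=T@p["tool_from_camera"]
m=cv2.inRange(cv2.cvtColor(im,cv2.COLOR_BGR2HSV),(20,120,60),(35,255,255))
n,l,st,c=cv2.connectedComponentsWithStats(m)
for i in range(1,n):
    if st[i,4]>300:
        b=cv2.boxPoints(cv2.minAreaRect(np.argwhere(l==i)[:,::-1].astype(np.float32)));w=onz(b,.025,p,T)
        print(st[i],b.round(),w.round(4),w.mean(0).round(4),[np.linalg.norm(w[k]-w[(k+1)%4]).round(4) for k in range(4)],sep="\n")
E
python3 plan.py 0.4485 -0.2704 0.083 6.8 0.062
```

```text
[ 100    1  125  137 3791]
[[ 98. 124.]
 [209.   0.]
 [230.  20.]
 [120. 143.]]
[[ 0.2995 -0.2197  0.025 ]
 [ 0.3676 -0.1432  0.025 ]
 [ 0.3804 -0.1517  0.025 ]
 [ 0.3124 -0.2302  0.025 ]]
[ 0.34   -0.1862  0.025 ]
[np.float64(0.1025), np.float64(0.0154), np.float64(0.1038), np.float64(0.0166)]
[ 311   64   32  237 6292]
[[311.  64.]
 [342.  64.]
 [342. 300.]
 [311. 300.]]
[[ 0.4303 -0.1703  0.025 ]
 [ 0.4491 -0.1683  0.025 ]
 [ 0.4687 -0.3253  0.025 ]
 [ 0.4461 -0.3277  0.025 ]]
[ 0.4486 -0.2479  0.025 ]
[np.float64(0.0189), np.float64(0.1582), np.float64(0.0227), np.float64(0.1582)]
[   0  286  101   88 3600]
[[-19. 316.]
 [  0. 286.]
 [101. 348.]
 [ 82. 379.]]
[[ 0.2076 -0.3661  0.025 ]
 [ 0.224  -0.34    0.025 ]
 [ 0.2922 -0.3843  0.025 ]
 [ 0.2765 -0.413   0.025 ]]
[ 0.2501 -0.3758  0.025 ]
[np.float64(0.0308), np.float64(0.0813), np.float64(0.0327), np.float64(0.0834)]
t 2.55 P [ 0.447  -0.2763  0.2208] rpy [ 1.798e+02 -5.000e-02  6.250e+00] F [ 0.9 -0.5  0.2] w 0.699
dp [[0.09, -0.28, 6.19], [0.09, -0.26, 6.19], [0.02, -0.06, 1.4]]
twist [[0.1, -0.0, -0.2], [0.1, -0.0, -0.3], [0.0, -0.1, -0.1]]
end [ 0.448 -0.27   0.083] left 0.0
```

View pics/w1.png

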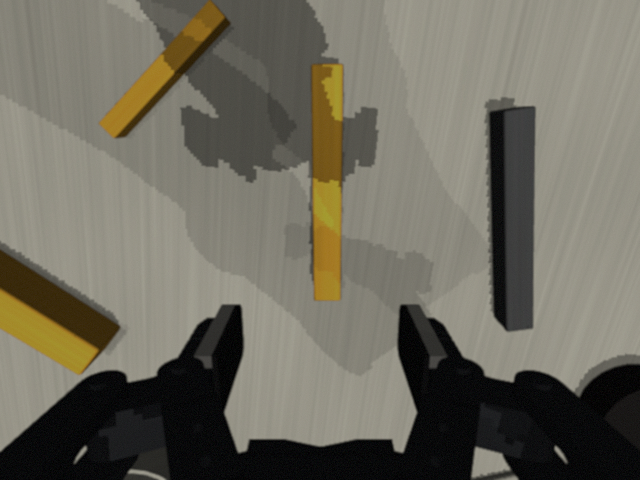

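Wrist picture: the brass bar stands upright at (327,180) between the open fingers, the steel bar is clear at (515,215) and the small and large look-alikes are at left. The bar's centre from this view is (0.449,-0.248), within 4 mm of the top camera's. Going down.

>>> move_arm(gripper=[6, 6, 6, 6], dp=[[0.2, -0.25, 6], [0.1, -0.25, 5], [0, 0, 2.5], [0, 0, 0.2]], twist=[[0, 0, -0.3], [0, 0, -0.3], [0, 0, 0], [0, 0, 0]])

```text
time: 3.05
position: [0.4563, -0.2636, 0.0827]
orientation: [3.139, -0.009, 0.134]
contact_force: [-0.4, 0.2, 0.8]
gripper_width: 0.702
```

```bash
python3 plan.py 0.4500 -0.272 0.083 6.8 0.062
```

```text
t 3.05 P [ 0.4563 -0.2636  0.0827] rpy [179.87  -0.53   7.7 ] F [-0.4  0.2  0.8] w 0.702
dp [[-0.73, 0.75, -0.04]]
twist [[0.1, -0.5, 0.9]]
end [ 0.45  -0.272  0.083] left 0.0
```

>>> move_arm(gripper=[6, 6, 1.5, 1.5, 1.5], dp=[[-0.75, 0.75, 0], [0, 0, 0], [0, 0, 0], [0, 0, 0], [0, 0, 0]], twist=[[0, -0.5, 0.9], [0, 0, 0], [0, 0, 0], [0, 0, 0], [0, 0, 0]])

```text
time: 3.68
position: [0.4514, -0.2718, 0.0867]
orientation: [3.136, -0.005, 0.12]
contact_force: [0.1, -0.0, -2.8]
gripper_width: 0.213
```

>>> move_arm(gripper=[1.5, 1.5], dp=[[0, 0, 0], [0, 0, 0]], twist=[[0, 0, 0], [0, 0, 0]])

```text
time: 3.92
position: [0.4514, -0.2718, 0.0867]
orientation: [3.136, -0.005, 0.12]
contact_force: [-0.3, -0.3, 0.6]
gripper_width: 0.212
```

>>> move_arm(gripper=[1.5, 1.5, 1.5, 1.5], dp=[[0, 0, -1], [0, 0, -2], [0, 0, -2], [0, 0, 0]], twist=[[0, 0, 0], [0, 0, 0], [0, 0, 0], [0, 0, 0]])

```text
time: 4.42
position: [0.4494, -0.2701, 0.1366]
orientation: [3.139, -0.001, 0.121]
contact_force: [-0.8, -0.2, -7.7]
gripper_width: 0.215
```

```bash
python3 - <<'E'
from h import *
s=arm.state();print(s["contact_force"],s["wrist_torque"],s["gripper_width"])
cv2.imwrite("pics/w2.png",eyes.camera("wrist")[:,:,::-1])
im=eyes.camera("scene")[:,:,::-1];cv2.imwrite("pics/s2.png",cv2.resize(im[200:440,180:500],None,fx=2.4,fy=2.4))
E
python3 plan.py 0.4925 -0.092 0.15 -2.6 0.05
```

```text
[-0.77673844 -0.20191077 -7.68465058] [-0.21493395 -0.06095759  0.02947775] 0.21509520771960855
t 4.53 P [ 0.4486 -0.2696  0.1354] rpy [1.7997e+02 1.0000e-01 6.9600e+00] F [ 0.3  0.3 -8.1] w 0.214
dp [[1.77, -4.66, -0.4], [1.56, -4.73, -0.41], [1.34, -4.8, -0.4], [0.76, -3.25, -0.27]]
twist [[0.0, 0.0, 2.6], [0.0, 0.0, 2.6], [0.0, 0.1, 2.6], [0.0, -0.0, 1.8]]
end [ 0.493 -0.092  0.15 ] left 0.0
```

View pics/w2.png

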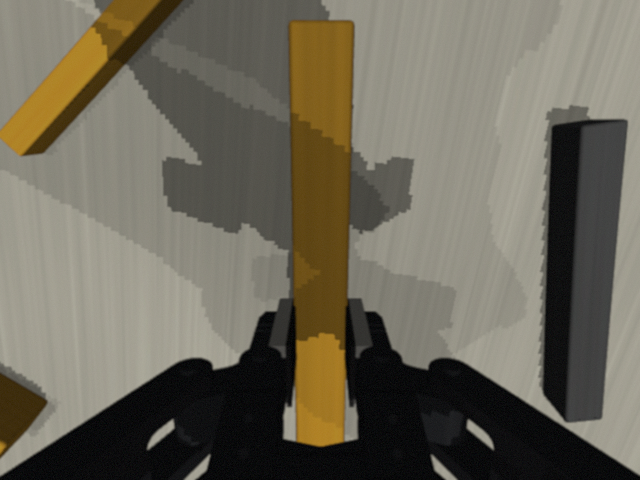

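View pics/s2.png

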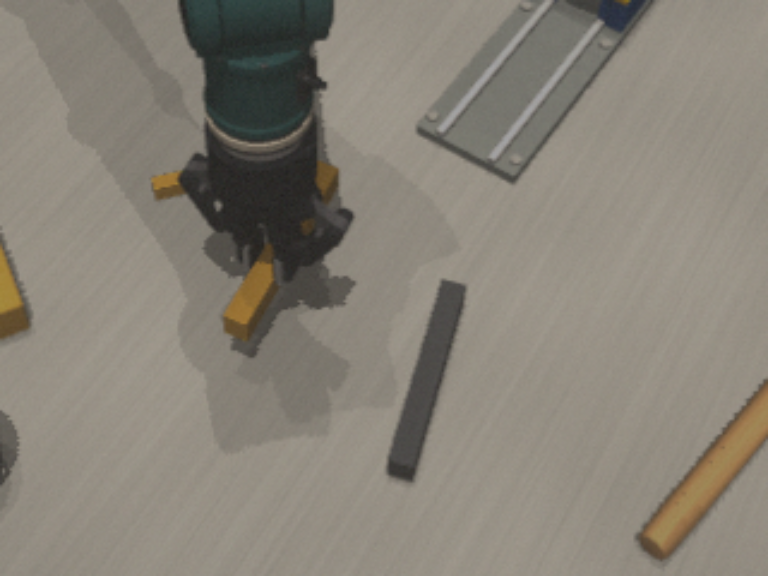

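Both pictures: the bar is held on the centre line with its front end at (321,21), the force reads about 8 N, and the steel bar is untouched. The nose may sag slightly. Moving over the guide.

```bash
python3 plan.py 0.5055 0.021 0.15 -2.6 0.058
```

```text
t 4.53 P [ 0.4486 -0.2696  0.1354] rpy [1.7997e+02 1.0000e-01 6.9600e+00] F [ 0.3  0.3 -8.1] w 0.214
dp [[1.79, -5.51, -0.29], [1.61, -5.56, -0.29], [1.42, -5.61, -0.29], [1.24, -5.66, -0.3], [1.06, -5.69, -0.29]]
twist [[0.0, 0.0, 1.9], [0.0, 0.0, 1.9], [0.0, 0.0, 1.9], [0.0, 0.0, 1.8], [0.0, 0.1, 1.9]]
end [0.504 0.015 0.15 ] left 0.007
```

>>> move_arm(gripper=[1.5, 1.5, 1.5, 1.5, 1.5], dp=[[1.3, -3.5, -0.8], [1.6, -5.5, -0.6], [1.4, -5.6, 0], [1.25, -5.6, 0], [1, -5, 0]], twist=[[0, 0, 1.9], [0, 0, 1.9], [0, 0, 1.9], [0, 0, 1.9], [0, 0, 1.9]])

```text
time: 5.15
position: [0.5023, -0.0143, 0.1444]
orientation: [3.136, 0.006, -0.063]
contact_force: [0.6, -0.2, -7.6]
gripper_width: 0.213
```

```bash
python3 plan.py 0.5055 0.021 0.125 -2.6 0.03
```

```text
t 5.15 P [ 0.5023 -0.0143  0.1444] rpy [179.66   0.36  -3.62] F [ 0.6 -0.2 -7.6] w 0.213
dp [[0.08, -2.64, 1.42], [0.04, -0.91, 0.5]]
twist [[0.2, 0.3, -0.8], [0.1, 0.1, -0.2]]
end [0.505 0.021 0.125] left 0.0
```

>>> move_arm(gripper=[1.5, 1.5, 1.5], dp=[[0.1, -2.4, 1.4], [0.05, -0.4, 0.5], [0, 0, 0]], twist=[[0.2, 0.3, -0.8], [0, 0.1, -0.2], [0, 0, 0]])

```text
time: 5.52
position: [0.5047, 0.0192, 0.1218]
orientation: [3.14, 0.003, -0.035]
contact_force: [-0.2, -0.8, -6.2]
gripper_width: 0.215
```

```bash
python3 - <<'E'
from h import *
cv2.imwrite("pics/w3.png",eyes.camera("wrist")[:,:,::-1])
im=eyes.camera("scene")[:,:,::-1];cv2.imwrite("pics/s3.png",cv2.resize(im[150:330,300:540],None,fx=3.2,fy=3.2))
E
python3 plan.py 0.5055 0.021 0.105 -2.6 0.03
```

```text
t 5.62 P [0.5047 0.0182 0.1224] rpy [ 1.7992e+02  1.7000e-01 -2.1300e+00] F [ 0.7  0.1 -6.5] w 0.209
dp [[0.07, -0.28, 1.74]]
twist [[0.1, 0.2, 0.5]]
end [0.505 0.021 0.105] left 0.0
```

View pics/w3.png

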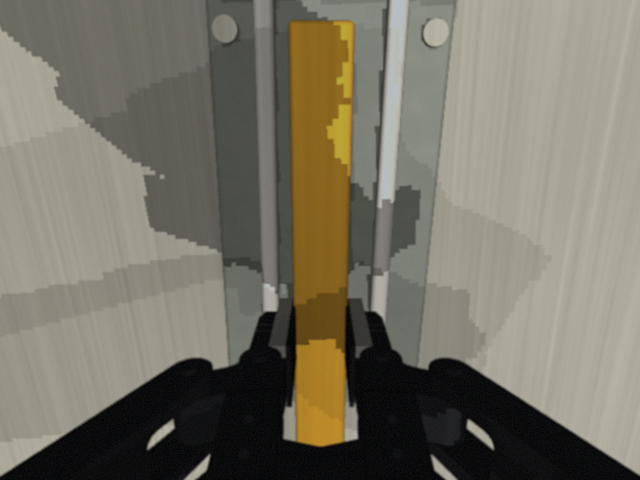

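View pics/s3.png

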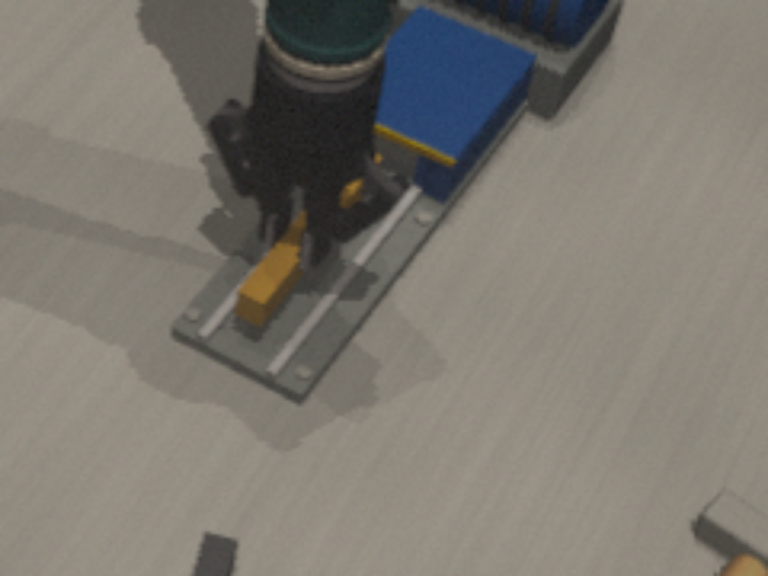

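Both pictures: the bar is over the guide between the fences, about 3 mm left of their middle, with its front short of the mouth. I'll shift it +3 mm across and lower.

>>> move_arm(gripper=[1.5, 1.5, 1.5, 1.5], dp=[[0.3, 0, 0.8], [0, 0, 0.6], [0, 0, 0.3], [0, 0, 0]], twist=[[0, 0.2, 0.7], [0, 0, 0], [0, 0, 0], [0, 0, 0]])

```text
time: 6.12
position: [0.5081, 0.0136, 0.1048]
orientation: [3.138, -0.002, -0.058]
contact_force: [-0.3, -0.0, -7.1]
gripper_width: 0.214
```

```bash
python3 plan.py 0.5075 0.019 0.099 -2.8 0.03
```

```text
t 6.12 P [0.5081 0.0136 0.1048] rpy [ 1.7981e+02 -1.3000e-01 -3.3000e+00] F [-0.3 -0.  -7.1] w 0.214
dp [[-0.09, -0.54, 0.58]]
twist [[0.2, -0.1, -0.5]]
end [0.508 0.019 0.099] left 0.0
```

>>> move_arm(gripper=[1.5, 1.5], dp=[[0, 0, 0.3], [0, 0, 0.15]], twist=[[0.2, 0, -0.4], [0, 0, 0]])

```text
time: 6.38
position: [0.5083, 0.0136, 0.1003]
orientation: [-3.141, -0.003, -0.05]
contact_force: [-0.1, -0.1, -7.3]
gripper_width: 0.212
```

>>> move_arm(gripper=[1.5, 1.5], dp=[[0, 0, 0.15], [0, 0, 0.05]], twist=[[0, 0, 0], [0, 0, 0]])

```text
time: 6.62
position: [0.5084, 0.0136, 0.0987]
orientation: [-3.141, -0.003, -0.05]
contact_force: [-1.7, -0.0, 3.3]
gripper_width: 0.213
```

Contact with the floor came at z 0.0987, as expected for a flat bar. Now sliding in: the first ~45 mm is free, then small steps. Each row starts from the measured pose, so the push stays bounded.

>>> move_arm(gripper=[1.5, 1.5, 1.5, 1.5, 1.5], dp=[[0, -0.5, -0.1], [0.05, -1, 0], [0, -1, 0], [0, -1, 0], [0, -0.5, 0]], twist=[[0, 0, 0], [0, 0, 0], [0, 0, 0], [0, 0, 0], [0, 0, 0]])

```text
time: 7.25
position: [0.511, 0.0576, 0.0994]
orientation: [-3.14, -0.003, -0.048]
contact_force: [0.2, 0.4, -6.2]
gripper_width: 0.211
```

Run:
```python
from h import *
print(arm.state()["position"],arm.state()["orientation"],arm.state()["contact_force"])
im=eyes.camera("scene")[:,:,::-1];cv2.imwrite("pics/s4.png",cv2.resize(im[150:330,300:540],None,fx=3.2,fy=3.2))
cv2.imwrite("pics/w4.png",eyes.camera("wrist")[:,:,::-1])
```

```text
[0.51104576 0.05757287 0.09938247] [-3.14002690e+00 -2.88523354e-03 -4.82440223e-02] [ 0.16354405  0.38425536 -6.1633574 ]
```

View pics/s4.png

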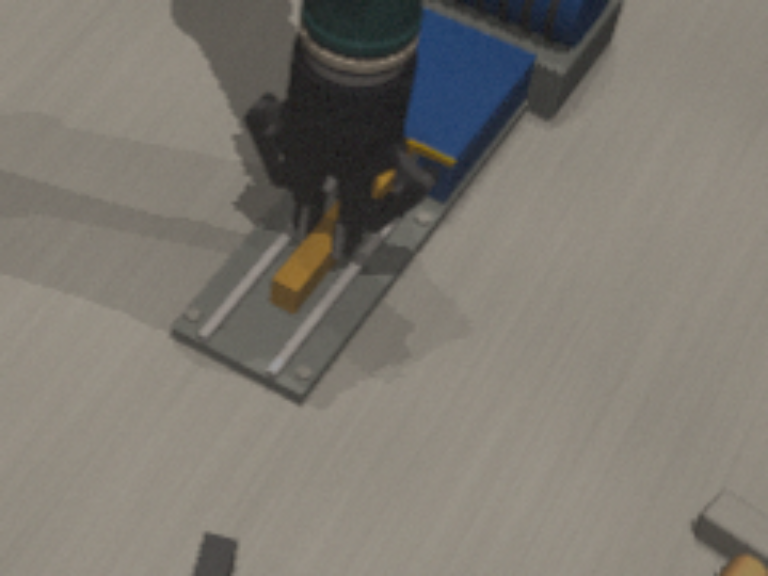

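View pics/w4.png

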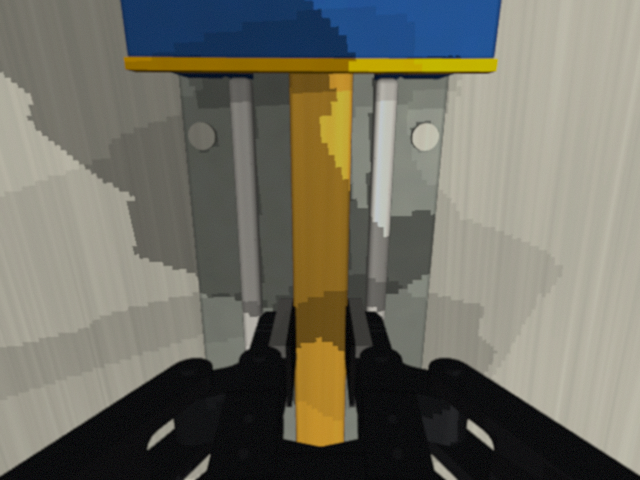

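Both pictures: the front is under the yellow lip (321,65), and the bar lies straight, about 3 mm right of the middle, well clear of the fences. Small steps from here.

>>> move_arm(gripper=[1.5, 1.5, 1.5, 1.5, 1.5], dp=[[-0.1, -0.15, 0], [-0.1, -0.15, 0], [0, -0.15, 0], [0, -0.15, 0], [0, -0.15, 0]], twist=[[0, 0, 0], [0, 0, 0], [0, 0, 0], [0, 0, 0], [0, 0, 0]])

```text
time: 7.98
position: [0.5091, 0.0636, 0.0995]
orientation: [-3.141, -0.003, -0.051]
contact_force: [0.1, -0.3, -7.2]
gripper_width: 0.209
```

>>> move_arm(gripper=[1.5, 1.5, 1.5, 1.5, 1.5], dp=[[0, -0.15, 0], [0, -0.15, 0], [0, -0.15, 0], [0, -0.15, 0], [0, -0.15, 0]], twist=[[0, 0, 0], [0, 0, 0], [0, 0, 0], [0, 0, 0], [0, 0, 0]])

```text
time: 8.6
position: [0.5094, 0.0708, 0.0995]
orientation: [3.141, -0.003, -0.051]
contact_force: [-0.4, -0.7, -7.1]
gripper_width: 0.212
```

>>> move_arm(gripper=[1.5, 1.5, 1.5, 1.5, 1.5], dp=[[0, -0.15, 0], [0, -0.15, 0], [0, -0.15, 0], [0, -0.15, 0], [0, -0.15, 0]], twist=[[0, 0, 0], [0, 0, 0], [0, 0, 0], [0, 0, 0], [0, 0, 0]])

```text
time: 9.22
position: [0.5098, 0.078, 0.0995]
orientation: [3.14, -0.003, -0.052]
contact_force: [0.2, -4.8, -6.2]
gripper_width: 0.213
```

>>> move_arm(gripper=[1.5, 1.5, 1.5, 1.5, 1.5], dp=[[0, -0.15, 0], [0, -0.15, 0], [0, -0.15, 0], [0, -0.15, 0], [0, -0.15, 0]], twist=[[0, 0, 0], [0, 0, 0], [0, 0, 0], [0, 0, 0], [0, 0, 0]])

```text
time: 9.85
position: [0.5092, 0.0787, 0.0997]
orientation: [3.131, -0.004, -0.058]
contact_force: [-1.6, -5.3, -5.2]
gripper_width: 0.214
```

Stopped: 7.5 mm was commanded, it moved 0.7 mm, and the force rose to 5 N. I'll put the bar down fully and confirm with a slightly firmer push.

>>> move_arm(gripper=[1.5, 1.5], dp=[[0, -0.2, 0.05], [0, -0.25, 0.05]], twist=[[0.3, 0, 0], [0.2, 0, 0]])

```text
time: 10.1
position: [0.5088, 0.0786, 0.0989]
orientation: [3.134, -0.005, -0.062]
contact_force: [-1.1, -8.3, -3.5]
gripper_width: 0.215
```

>>> move_arm(gripper=[1.5, 1.5], dp=[[0, -0.3, 0.05], [0, -0.3, 0.05]], twist=[[0, 0, 0], [0, 0, 0]])

```text
time: 10.35
position: [0.5087, 0.0789, 0.0987]
orientation: [3.128, -0.006, -0.066]
contact_force: [-1.8, -7.8, 0.2]
gripper_width: 0.212
```

>>> move_arm(gripper=[1.5, 4.5, 4.5, 4.5], dp=[[0, -0.05, 0], [0, 0, 0], [0, 0, 0], [0, 0, 0]], twist=[[0, 0, 0], [0, 0, 0], [0, 0, 0], [0, 0, 0]])

```text
time: 10.85
position: [0.5109, 0.0818, 0.1005]
orientation: [3.133, -0.01, -0.065]
contact_force: [0.2, -0.2, 0.7]
gripper_width: 0.527
```

Run:
```python
from h import *
s=arm.state();print(s["position"],s["contact_force"],s["gripper_width"])
cv2.imwrite("pics/w5.png",eyes.camera("wrist")[:,:,::-1])
```

```text
[0.51094621 0.08182162 0.10047854] [ 0.16816674 -0.23667112  0.71717572] 0.5272495805181118
```

View pics/w5.png

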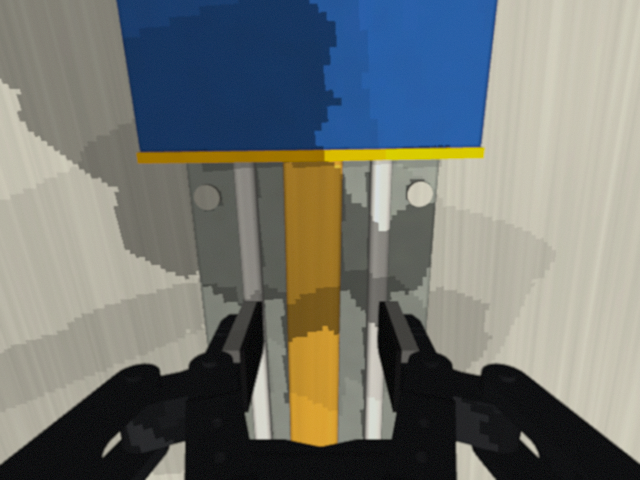

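Wrist picture: the fingers are open and clear, and the bar lies straight between the fences (313,300) with its front under the guard at (312,160). Rising to check the final position.

>>> move_arm(gripper=[4.5, 4.5, 4.5, 4.5, 4.5], dp=[[0, 0, -2], [0, 0, -4], [0, 2, -5], [0, 3, -5], [0, 0, 0]], twist=[[0, 0, 0], [0, 0, 0], [0, 0, 0], [0, 0, 0], [0, 0, 0]])

```text
time: 11.52
position: [0.5077, 0.0343, 0.2656]
orientation: [3.135, -0.011, -0.062]
contact_force: [0.6, 0.7, 0.0]
gripper_width: 0.525
```

Run:
```python
from h import *
from scipy.spatial.transform import Rotation as Ro
s=arm.state();im=eyes.camera("wrist")[:,:,::-1].copy();cv2.imwrite("pics/w6.png",im)
p=eyes.camera_params("wrist");T=np.eye(4);T[:3,:3]=Ro.from_euler("xyz",s["orientation"]).as_matrix();T[:3,3]=s["position"]
T=T@p["tool_from_camera"]
print(s["position"],s["contact_force"])
m=cv2.inRange(cv2.cvtColor(im,cv2.COLOR_BGR2HSV),(12,120,40),(35,255,255))
n,l,st,c=cv2.connectedComponentsWithStats(m)
for i in range(1,n):
    if st[i,4]>300:
        b=cv2.boxPoints(cv2.minAreaRect(np.argwhere(l==i)[:,::-1].astype(np.float32)));w=onz(b,.037,p,T)
        print(st[i],b.round(),w.round(4),[np.linalg.norm(w[k]-w[(k+1)%4]).round(4) for k in range(4)],sep="\n")
```

```text
[0.50774838 0.0342884  0.26563687] [0.55146296 0.66765245 0.04693648]
[ 238   52  152  184 5833]
[[238.  52.]
 [389.  52.]
 [389. 235.]
 [238. 235.]]
[[0.4624 0.1553 0.037 ]
 [0.5648 0.1491 0.037 ]
 [0.5637 0.0191 0.037 ]
 [0.446  0.0268 0.037 ]]
[np.float64(0.1026), np.float64(0.13), np.float64(0.1179), np.float64(0.1295)]
[ 605  357   35  100 1851]
[[600. 443.]
 [638. 357.]
 [669. 370.]
 [631. 457.]]
[[ 0.7572 -0.196   0.037 ]
 [ 0.7767 -0.1045  0.037 ]
 [ 0.8056 -0.1201  0.037 ]
 [ 0.7882 -0.2139  0.037 ]]
[np.float64(0.0936), np.float64(0.0328), np.float64(0.0954), np.float64(0.0358)]
```

View pics/w6.png

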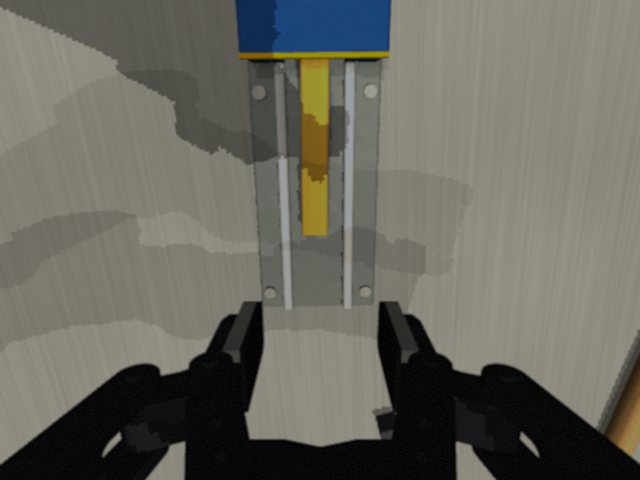

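Wrist picture: the bar's rear end is at (314,235), which puts its front about 37 mm past the mouth, the same as while I was pushing, so it did not spring back. It is centred, straight and flat, and the gripper is clear.

Run:
```python
from cell import arm,ticket
print(ticket.hand_in(),arm.state()["contact_force"])
```

```text
the job is handed in; nothing more can be done
the job is handed in; nothing more can be done
```

The brass bar is in the guide, pushed up against the hidden stop, released and handed in at about 11.6 s; no verdict was reported.

- **Bar chosen:** I took the middle-sized yellow bar, which measured 158 x 21 mm. The other two measured about 103 mm and 230 mm long.
- **Loading:** I gripped it about 25 mm behind its middle and laid it on the guide floor. It touched the floor at the height expected for a flat bar. I then slid it in with small steps.
- **Feeling the stop:** The bar stopped with its front about 37 mm past the mouth. It did not move further under about 8 N of push, and the highest push I read was 8.3 N. The spring alone gives at most 1.2 N, so I take this as the solid end. I could not see the stop itself.
- **After letting go:** The rear end's position again gives about 37 mm past the mouth, so the bar did not spring back. It lies within 1–2 mm of the centre line and straight. The gripper is well above it and touches nothing.
- **Steel bar:** I kept clear of it and it looked unmoved in the pictures taken along the way. I did not measure its position again at the end.
- **Disagreements:** The cameras differed by 2–4 mm on the bar's position and on the guide's centre line. I evened this out while loading.

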